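# Unlock the mate caddy through its lid guard

## Robot

A 6-joint arm with a two-finger parallel gripper is mounted at the origin on the work surface. World frame = base frame: x ahead of the robot, y to its left, z up, the work surface at z = 0. Lengths are in m, angles in rad, forces in N, time in s.
With the tool pointing down it reaches from about 0.35 to 0.725 m from the base axis. Payload 4.3 kg.
Tool frame: the origin (TCP) lies midway between the tips of the shut fingers; the grasp point (between the pads) lies 19 mm behind it; z points along the fingers, y is the direction in which the jaws open and shut (so a half turn about z gives the same grasp; the last joint's range is limited). The gripper opens to 85 mm and grips with 20 to 120 N. Pads are 22 mm wide; open, the fingers measure 114 mm over their backs; the gripper's body (76 mm by 85 mm) begins 54 mm behind the grasp point. The pads swing forward as they close: fully open they stand 13 mm farther back than shut.
Start: joints at [-1.404, 0.377, 0.081, 1.274, 0, 1.46], TCP at [0.157, -0.553, 0.207] pointing down, gripper open.
Joint ranges: [-2.72, 2.72], [-0.84, 1.66], [-1.02, 1.22], [-1.77, 2.12], [-1.37, 1.28], [-3.14, 3.14]. Speed limits (rad/s): [2.57, 2.57, 3.14, 3.14, 3.14, 3.14].

## Interface

Orientations are given as a unit quaternion [x, y, z, w].
In Python, from station import arm, optics, workorder, spotter gives the robot as it stands.
- The arm moves only by the tool carry_out, never from a script. Its argument "steps" is a list that holds one entry, the list of rows, each a list of 6 numbers: the shift along the tool's x, y, z in m, then the turn, a rotation vector about the tool's x, y, z in rad. A call has 1 to 20 rows; each row is the pose to reach, as a shift and turn from the pose commanded when the call began, along the tool's axes at that moment; what a row does not reach only later rows make up. A row lasts 1/8 s, in which the tool goes at most 62.5 mm and 10.7 degrees, less where a joint would pass 70% of its speed; a pose out of reach is approached as far as the arm can. A call with a gripper value outside its range is refused whole. "hand" is the closure, from 0 (fully open) to 1 (shut), set as the call begins (left out, the last holds). The fingers move at their own pace and stop on an object; "squeeze" is the grip in N (left out, the last holds). Time passes only in rows, so rows that repeat a pose let the fingers close. It gives the time, the measured TCP pose, the force and the opening at its end, in the units of the state.
- arm.state(): the state, without advancing time (a new reading comes with each control period).
- optics.grab_frame(name): name is "scene" or "top" or "wrist"; returns a dict with "pixels" (384x512x3 uint8, red, green, blue), "depth" (384x512 float32, m along the optical axis (not along the pixel's ray), 0 where there is no reading), "camera_matrix" (3x3 intrinsics, pixels), "extrinsics" (4x4, takes a point from camera to world coordinates). Camera axes: x right, y down, z forward; pixel columns grow to the right and rows downward; lengths in m; the calibration is good to about 2 mm. A picture is of the moment at which its call begins.
- workorder.job_done(): hands the job in, once; it reports no verdict.
Trained networks look in a picture, given as the dict that the camera call returned (one of the last four; its "shot" number tells which), for a name from the list of things; names that differ only in an ending like _2 or _b are one class to them, and where a whole thing is asked for, a point or a joint stands for the part that bears it (a point fixed in the world has none). Each returns a list of dicts, best first, with "score" (0 to 1); they miss things now and then, are a little off and sometimes report something else, mostly with a low value. They report only what shows in the picture. A call takes as long as a camera call.
- spotter.masks_of(picture, label): "pixels" (384x512 bool, what is visible of it).
- spotter.tip_of(picture, label): "location" ([x, y, z] in m, in world coordinates, good to about 4 mm: a listed point, or the origin of a listed thing).
The state is a dict: "time_s": time; "joint_positions": joint angles; "qd": joint speeds; "joint_torque": joint torques, N m; "position": TCP position; "tcp_rot": TCP orientation; "wrist_force": force on the tool from outside, world axes, zero at the start; "wrist_torque": the same for the moment, N m; "grip_width": finger opening in m.
Only numpy, scipy, OpenCV 4.12 (cv2) and the standard library are available. Lean on these libraries where they do the work, as an engineer would, in place of code of your own. Each camera call takes 0.05 s, during which the arm holds its last target.

## Task

Unlock the yellow caddy: reach through the round guard opening in its lid, push the black spring plate under the sunken red knob down gently, just enough to free the knob, and keeping it down turn the knob clockwise from the red dot until its white pointer comes to the stop by the green dot, then let the plate spring back up and take the hand away. Never force the knob while it is blocked, do not bear hard on the guard, do not ram the plate against the bottom of its travel, and leave the other things on the table where they are.

Things in the scene. Friction and masses are not known exactly. Their poses are not given: they have to be found in the camera images.
- caddy: yellow plastic caddy, a box 170 x 170 x 160 mm tall, fixed; origin at the centre of its underside, z up, front towards its -x. Its lid is a 6 mm thick guard plate (top at z 160 mm) with one round opening 88 mm across in its middle. The hand must not press on it with more than 10 N.
- guard_centre (a point): centre of the round guard opening, level with the guard plate's top; axes as the caddy's. On the vertical axis through it is the lock: a black push plate 68 mm across that slides down but does not turn, and right above it, on a 12 mm shaft of fixed height, the red knob: a bar 56 mm long, 12 mm thick, from 1 to 13 mm above the plate at rest. A white line on the bar is the pointer.
- well_middle (a point): point fixed to the caddy on the lock's axis, 32 mm below the guard's top. The lock's height is not measured: the push plate's face rests from 10 mm below to 10 mm above this point, the knob with it. Push on the plate beside the bar: 2 N at first, 0.7 N more per mm; 8 mm down (7.7 N) it meets a rubber buffer (4 N more per mm), damaged by over 8 N: 10 mm down, about 17 N in all.
- lock_knob (a joint): knob angle, rad: 0 = bar along the caddy's x, pointer to the red dot (caddy -x); grows clockwise seen from above to the stop at 1.35; starts at 0 to 0.08. A tooth blocks it beyond 0.1 unless the plate is held 6 mm down or more (6.2 N; good: 7 to 12 N); forcing it then with over 0.6 N m breaks it. Beyond 1.15 it is clear and the plate can rise. Friction 0.1 N m; stays where left.
- green_dot (a point): green dot on the guard plate, 12 mm across, 56 mm from the opening's centre, in the direction of the pointer at the stop (77 degrees clockwise from the red dot on the -x side, seen from above)
- gourd: dark calabash gourd in its steel stand, 88 mm across, 100 mm tall; origin at the centre of its underside; to be left alone
- jar: clip-top glass jar, 100 mm across its wire, 110 mm tall; origin at the centre of its underside; to be left alone
- tin: green tin, 72 mm across, 100 mm tall; origin at the centre of its underside; to be left alone
- plate: orange melamine plate, 200 mm across, 18 mm tall; origin at the centre of its underside; to be left alone
- bombilla: steel bombilla (drinking straw), 190 mm long along its x, 8 mm thick, lying flat; origin at the centre of its underside; to be left alone
- cup: blue ceramic mug, 72 mm across, 70 mm tall, handle along its +y; origin at the centre of its underside; to be left alone

How it is judged:
On the way:
1. the knob, its plate held down, is turned past half-way (value of joint lock_knob above 0.65 rad), for 0.1 s.
At the end, for the whole second after the job is handed in: the knob stands beyond 1.16 rad clockwise of the red dot (stop at 1.35), at rest, its tooth free so that the plate has sprung up, and the hand is off it (value of joint lock_knob above 1.16 rad and velocity of joint lock_knob below 0.05 rad/s and contact force between lock_tooth and anything else below 0.5 N); the robot touches nothing.
It fails at once if the blocked knob is forced: more than 20 N on its tooth (about 0.6 N m) (contact force between lock_tooth and anything else above 20 N).
It fails at once if the lock's buffer is rammed: more than 8 N beyond the spring (about 17 N of push in all) (contact force between lock_buffer and anything else above 8 N).
It fails at once if the robot bears on the caddy or its guard with more than 10 N (contact force between any of the fingers, the arm and caddy above 10 N).
It fails at once if another thing on the table is moved by more than 20 mm (distance of any of gourd, jar, tin, plate, bombilla, cup from where it was at the start of the episode above 0.02 m).
It also fails if it takes over 51 s, if anything falls off the work surface, if the arm or the gripper's body presses on something with over 40 N, if the wrist force passes 120 N, or if a joint passes its speed limit or range.

## Working session

There is one attempt and no reset: what is moved stays moved. The work goes in short steps, Python scripts to look and compute and a tool call to move; the robot and the scene stay as the last step left them, time stands still between calls to the robot, and variables do not carry over. Pictures are saved under pics/ and viewed, and the job is handed in when it is done.

Besides the shell and the picture viewer there is one more tool, called after "Request:" in YAML: its name, and indented under it one key for each argument. carry_out: Moves the arm, as the interface text tells. Its arguments: {"type":"object","properties":{"steps":{"type":"array"},"hand":{"type":"number"},"squeeze":{"type":"number"}},"required":["steps"]}

```bash
mkdir -p pics; ls
cat > h.py <<'E'
import numpy as np,cv2
from station import arm,optics,workorder,spotter
def save(p,n): cv2.imwrite('pics/'+n+'.png',p['pixels'][:,:,::-1])
def pt(p,u,v,r=0):
    d=p['depth'][v,u] ; K=p['camera_matrix']
    c=np.array([(u-K[0,2])/K[0,0]*d,(v-K[1,2])/K[1,1]*d,d,1]); return (p['extrinsics']@c)[:3]
E
python3 - <<'E'
from h import *
np.set_printoptions(precision=4,suppress=True)
s=arm.state();print(s)
for n in ['scene','top','wrist']:
    p=optics.grab_frame(n);save(p,n+'0');print(n,p['extrinsics'],p['camera_matrix'])
    for l in ['guard_centre','green_dot','well_middle','caddy','gourd','jar','tin','cup','plate','bombilla']:
        print(l,[(r['score'],np.array(r['location'])) for r in spotter.tip_of(p,l)][:2])
E
```

```text
pics
{'time_s': 0.0, 'joint_positions': array([-1.4043,  0.3781,  0.0796,  1.2744, -0.    ,  1.4605]), 'qd': array([-0.0012,  0.0001, -0.0015, -0.0001, -0.0001,  0.0012]), 'joint_torque': array([  0.0011, -46.3612,  26.987 ,   0.0207,  -0.0001,   0.    ]), 'position': array([ 0.157 , -0.5524,  0.2058]), 'tcp_rot': array([ 0.9904,  0.138 , -0.    , -0.001 ]), 'wrist_force': array([-0.1395,  0.0165, -0.4913]), 'wrist_torque': array([-0.0458, -0.0475, -0.0499]), 'grip_width': 0.08523494504805433}
scene [[ 0.098   0.5567 -0.8249  1.5021]
 [ 0.9949 -0.0732  0.0688 -0.0756]
 [-0.0221 -0.8275 -0.561   0.7683]
 [ 0.      0.      0.      1.    ]] [[356.8575   0.     254.6459]
 [  0.     356.8575 187.508 ]
 [  0.       0.       1.    ]]
guard_centre [(0.62, array([0.5511, 0.0276, 0.1619]))]
green_dot [(0.71, array([0.549 , 0.0848, 0.164 ])), (0.62, array([0.3919, 0.3796, 0.0029]))]
well_middle [(0.85, array([0.5509, 0.028 , 0.1242]))]
caddy [(0.83, array([0.5514, 0.0265, 0.0032]))]
gourd [(0.91, array([ 0.383 , -0.407 , -0.0002])), (0.51, array([ 0.5061, -0.5405, -0.0006]))]
jar [(0.58, array(
[... 702 characters left out ...]
ray([ 0.587 , -0.3891,  0.0009])), (0.2, array([ 0.3856, -0.4043,  0.0015]))]
tin [(0.78, array([ 0.5093, -0.543 ,  0.0031]))]
cup [(0.76, array([ 0.5508,  0.5548, -0.0035])), (0.46, array([ 0.6587,  0.3837, -0.    ]))]
plate [(0.56, array([0.3915, 0.3838, 0.002 ])), (0.39, array([0.551 , 0.0332, 0.1274]))]
bombilla [(0.7, array([0.6631, 0.38  , 0.0019]))]
wrist [[ 0.2723 -0.9101 -0.3123  0.2378]
 [-0.9622 -0.2578 -0.0876 -0.5305]
 [-0.0008  0.3243 -0.9459  0.3734]
 [ 0.      0.      0.      1.    ]] [[298.4445   0.     255.9351]
 [  0.     298.4445 191.8856]
 [  0.       0.       1.    ]]
guard_centre []
green_dot []
well_middle []
caddy []
gourd []
jar []
tin []
cup []
plate []
bombilla []
```

View pics/scene0.png

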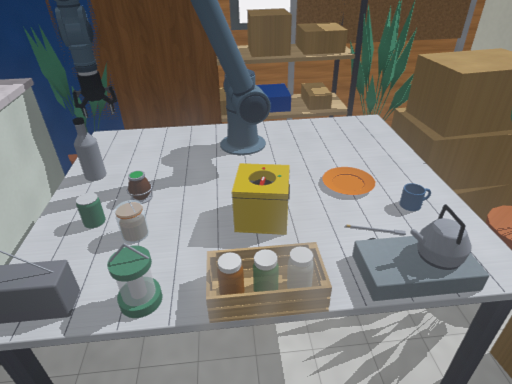

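View pics/top0.png

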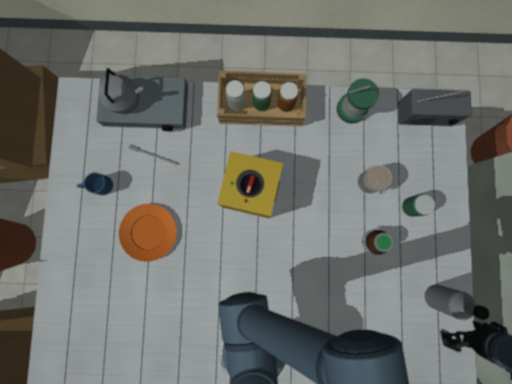

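The scene view shows the yellow caddy at about (262,195). In the top view it is at (250,183), with the red knob bar in the hole, the green dot at about (232,183) and a yaw of about -12°. Nothing stands near the caddy, so I'll move above it with the jaws across the bar.

Request:
carry_out:
  steps:
    - [[0.537, -0.449, -0.06, 0, 0, 0], [0.537, -0.449, -0.06, 0, 0, -0.6], [0.537, -0.449, -0.05, 0, 0, -2.65], [0.537, -0.449, -0.05, 0, 0, -2.65], [0.537, -0.449, -0.05, 0, 0, -2.65], [0.537, -0.449, -0.05, 0, 0, -2.65], [0.537, -0.449, -0.05, 0, 0, -2.65], [0.537, -0.449, -0.05, 0, 0, -2.65], [0.537, -0.449, -0.05, 0, 0, -2.65], [0.537, -0.449, -0.05, 0, 0, -2.65], [0.537, -0.449, -0.05, 0, 0, -2.65], [0.537, -0.449, -0.05, 0, 0, -2.65], [0.537, -0.449, -0.05, 0, 0, -2.65], [0.537, -0.449, -0.05, 0, 0, -2.65], [0.537, -0.449, -0.05, 0, 0, -2.65], [0.537, -0.449, -0.05, 0, 0, -2.65], [0.537, -0.449, -0.05, 0, 0, -2.65], [0.537, -0.449, -0.05, 0, 0, -2.65], [0.537, -0.449, -0.05, 0, 0, -2.65], [0.537, -0.449, -0.05, 0, 0, -2.65]]
  hand: 0.8
  squeeze: 20

```text
time_s: 4.15
position: [0.551, 0.0255, 0.2567]
tcp_rot: [0.107, 0.994, -0.0, 0.0]
wrist_force: [0.3, 0.1, 0.6]
grip_width: 0.0172
```

```bash
cat >> h.py <<'E'
from scipy.spatial.transform import Rotation as R
np.set_printoptions(precision=4,suppress=True)
def show():
    s=arm.state();Rm=R.from_quat(s['tcp_rot']).as_matrix()
    print('t',s['time_s'],'pos',s['position'],'q',s['joint_positions'],'F',s['wrist_force'],'T',s['wrist_torque'],'w',s['grip_width'])
    print('toolx yaw',np.degrees(np.arctan2(Rm[1,0],Rm[0,0])),'z',Rm[:,2]);return s,Rm
E
python3 - <<'E'
from h import *
show()
p=optics.grab_frame('wrist');save(p,'w1');np.savez('w1.npz',**{k:p[k] for k in['pixels','depth','camera_matrix','extrinsics']})
for l in ['guard_centre','green_dot','well_middle']:
    print(l,[(r['score'],np.array(r['location'])) for r in spotter.tip_of(p,l)][:2])
E
```

```text
t 4.15 pos [0.551  0.0255 0.2567] q [-0.0687  0.322   0.1298  1.3785 -0.0001  0.1465] F [0.3134 0.1354 0.5777] T [-0.0167 -0.0156 -0.0057] w 0.017211057672812006
toolx yaw 167.66535183878807 z [ 0.     -0.0001 -1.    ]
guard_centre []
green_dot [(0.62, array([0.5518, 0.084 , 0.1582]))]
well_middle []
```

```bash
python3 -c "
import cv2;i=cv2.imread('pics/w1.png');cv2.imwrite('pics/w1b.png',cv2.resize(i,(800,600)))"
```

```text
(no output)
```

View pics/w1b.png

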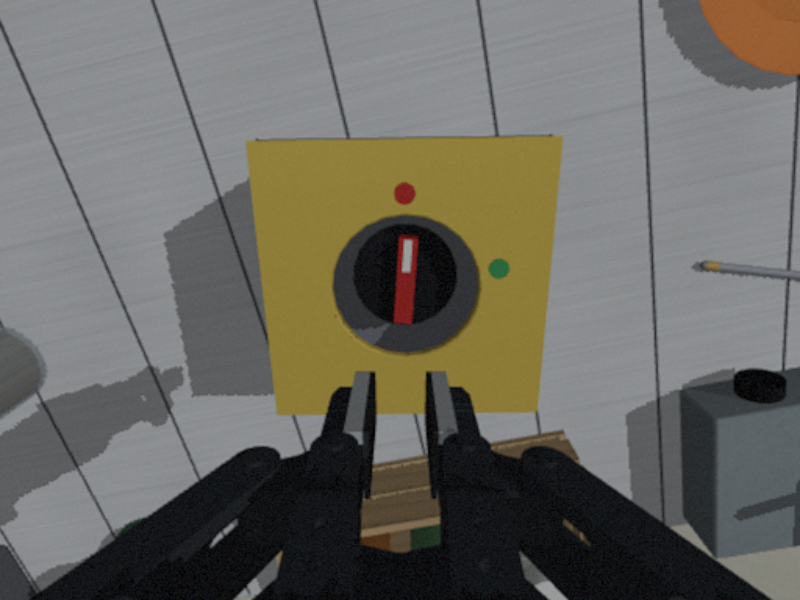

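In the wrist view (resized to 800x600), the opening is at about (407,285), the red bar with its white pointer up runs from (407,236) to (402,322), the red dot is at (404,193) and the green dot at (499,268). The yellow guard is clear of the fingers. Next I'll measure these from depth.

```bash
cat > meas.py <<'E'
from h import *
def meas(p):
    px=p['pixels'].astype(int);d=p['depth'];K=p['camera_matrix'];E=p['extrinsics']
    v,u=np.mgrid[:384,:512]
    c=np.stack([(u-K[0,2])/K[0,0]*d,(v-K[1,2])/K[1,1]*d,d],-1)
    P=c@E[:3,:3].T+E[:3,3]
    hsv=cv2.cvtColor(p['pixels'],cv2.COLOR_RGB2HSV).astype(int)
    near=(np.hypot(P[...,0]-.55,P[...,1]-.027)<.12)&(d>0)
    yel=near&(hsv[...,0]>20)&(hsv[...,0]<33)&(hsv[...,1]>150)&(hsv[...,2]>60)
    zt=np.median(P[yel&(P[...,2]>.14)][:,2]);print('guard z',zt)
    top=yel&(abs(P[...,2]-zt)<.005)
    Q=P[top][:,:2]; r=cv2.minAreaRect(Q.astype(np.float32)*1000);print('caddy rect',r)
    # hole: rim via yellow mask inner contour
    m=top.astype(np.uint8)
    cs,h=cv2.findContours(m,cv2.RETR_CCOMP,cv2.CHAIN_APPROX_NONE)
    for cc,hh in zip(cs,h[0]):
        if hh[3]>=0 and len(cc)>15:
            # project to guard plane
            uv=cc[:,0,:].astype(float)
            ray=np.c_[(uv[:,0]-K[0,2])/K[0,0],(uv[:,1]-K[1,2])/K[1,1],np.ones(len(uv))]@E[:3,:3].T
            t=(zt-E[2,3])/ray[:,2];W=E[:3,3]+ray*t[:,None]
            A=np.c_[2*W[:,:2],np.ones(len(W))];s=np.linalg.lstsq(A,(W[:,:2]**2).sum(1),rcond=None)[0]
            print('hole n',len(cc),'c',s[:2],'r',np.sqrt(s[2]+s[0]**2+s[1]**2), 'mean',W.mean(0))
    red=near&((hsv[...,0]<8)|(hsv[...,0]>172))&(hsv[...,1]>120)&(hsv[...,2]>40)
    inr=np.hypot(P[...,0]-r[0][0]/1000,P[...,1]-r[0][1]/1000)<.04
    bar=red&inr
    zb=P[bar][:,2];print('bar z pct',np.percentile(zb,[5,25,50,75,95]),len(zb))
    tb=P[bar&(abs(P[...,2]-np.median(zb))<.004)]
    white=inr&(hsv[...,1]<60)&(hsv[...,2]>130)&(abs(P[...,2]-np.median(zb))<.01)
    tb2=np.r_[tb,P[white]]
    rb=cv2.minAreaRect(tb2[:,:2].astype(np.float32)*1000);print('bar rect',rb,'white c',P[white].mean(0) if white.any() else None)
    cen=tb2[:,:2].mean(0);w,V=np.linalg.eigh(np.cov(tb2[:,:2].T));print('bar cen',cen,'ang',np.degrees(np.arctan2(V[1,1],V[0,1])))
    blk=inr&(px.max(2)<60)&(P[...,2]<np.median(zb)-.006)&(P[...,2]>zt-.06)
    z=P[blk][:,2];hist=np.histogram(z,bins=np.arange(zt-.06,zt-.01,.002));print('blk');print(np.c_[hist[1][:-1],hist[0]].T)
    for nme,mm in [('reddot',red&top_like(P,zt)&~inr),('green',near&top_like(P,zt)&(hsv[...,0]>45)&(hsv[...,0]<85)&(hsv[...,1]>100))]:
        print(nme,P[mm].mean(0) if mm.any() else None,mm.sum())
def top_like(P,zt): return abs(P[...,2]-zt)<.006
E
python3 - <<'E'
from meas import *
meas(dict(np.load('w1.npz')))
p=optics.grab_frame('top');meas(p)
E
```

```text
guard z 0.15935648645815956
caddy rect ((551.8082275390625, 28.03911590576172), (169.73947143554688, 169.7053985595703), 78.29493713378906)
hole n 43 c [0.5511 0.0846] r 0.0071519236764034854 mean [0.551  0.0848 0.1594]
hole n 264 c [0.5505 0.0284] r 0.04362207005351148 mean [0.5495 0.0284 0.1594]
hole n 74 c [0.4969 0.0389] r 0.007524838788441132 mean [0.4963 0.0385 0.1594]
hole n 19 c [0.4976 0.0945] r 0.0025395672234118545 mean [0.4981 0.0939 0.1594]
hole n 29 c [0.4866 0.0486] r 0.0032425630049753456 mean [0.4864 0.0478 0.1594]
hole n 23 c [ 0.4723 -0.0069] r 0.002606384931950288 mean [ 0.4722 -0.0068  0.1594]
hole n 18 c [0.4694 0.0005] r 0.002398495214699572 mean [0.4694 0.0005 0.1594]
hole n 48 c [0.4746 0.011 ] r 0.004120541307087256 mean [0.4748 0.0106 0.1594]
hole n 19 c [0.4706 0.0057] r 0.0023568857688247022 mean [0.4706 0.0058 0.1594]
hole n 55 c [0.4809 0.0614] r 0.0038150457041012968 mean [0.481  0.0616 0.1594]
hole n 17 c [ 0.4637 -0.0091] r 0.0021431322407486466 mean [ 0.4638 -0.0092  0.1594]
hole n 28 c [ 0.4601 -0.0302] r 0.002959962778405644 mean [ 0.4602 -0.0297 
[... 1444 characters left out ...]
,95]),len(zb))
                                     ~~~~~~~~~~~~~^^^^^^^^^^^^^^^^^^^^
    return _quantile_unchecked(
        a, q, axis, out, overwrite_input, method, keepdims, weights)
    return _ureduce(a,
                    func=_quantile_ureduce_func,
    ...<5 lines>...
                    overwrite_input=overwrite_input,
                    method=method)
    r = func(a, **kwargs)
    result = _quantile(arr,
                       quantiles=q,
    ...<2 lines>...
                       out=out,
                       weights=wgt)
    slices_having_nans = np.isnan(arr[-1, ...])
                                  ~~~^^^^^^^^^
IndexError: index -1 is out of bounds for axis 0 with size 0
```

Request:
carry_out:
  steps:
    - [[0.0005, 0.0024, 0.03, 0, 0, 0.064], [0.0005, 0.0024, 0.07, 0, 0, 0.064], [0.0005, 0.0024, 0.094, 0, 0, 0.064], [0.0005, 0.0024, 0.094, 0, 0, 0.064], [0.0005, 0.0024, 0.094, 0, 0, 0.064]]
  hand: 0.74

```text
time_s: 5.03
position: [0.5517, 0.0279, 0.1638]
tcp_rot: [0.139, 0.99, 0.0, 0.001]
wrist_force: [0.2, -0.0, 0.5]
grip_width: 0.0222
```

Run:
```python
from h import *
show()
p=optics.grab_frame('wrist');cv2.imwrite('pics/w2.png',cv2.resize(p['pixels'][100:330,120:400,::-1],(784,644))[:600]);np.savez('w2.npz',**{k:p[k] for k in['pixels','depth','camera_matrix','extrinsics']})
```

```text
t 5.025 pos [0.5517 0.0279 0.1638] q [-0.0642  0.345  -0.0777  1.1466 -0.0001  0.2146] F [ 0.1542 -0.0244  0.4565] T [-0.0414  0.0213 -0.027 ] w 0.022212488642197947
toolx yaw 164.02277352988676 z [ 0.0015 -0.0002 -1.    ]
```

View pics/w2.png

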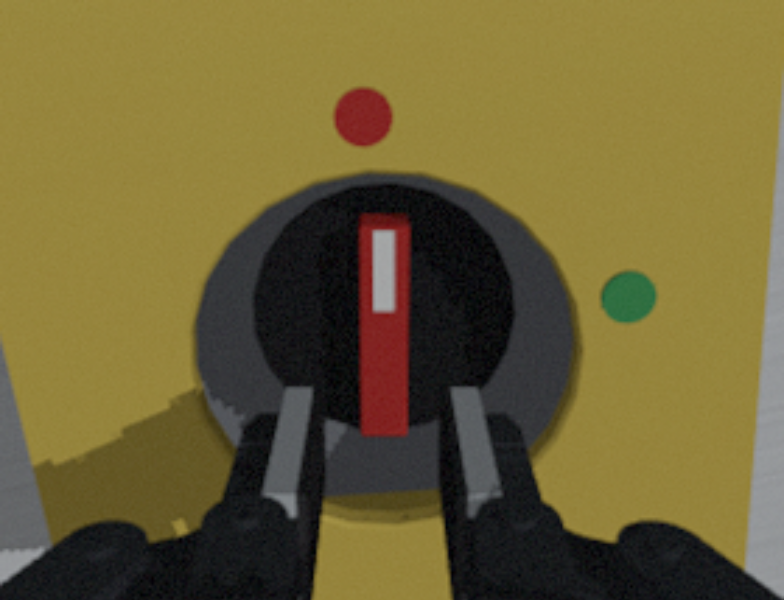

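The bar is upright and centred between the pads, at x 385 against a pad middle of about 382. I'll go down in steps.

Request:
carry_out:
  steps:
    - [[0, 0, 0.01, 0, 0, 0], [0, 0, 0.017, 0, 0, 0], [0, 0, 0.022, 0, 0, 0], [0, 0, 0.026, 0, 0, 0], [0, 0, 0.028, 0, 0, 0], [0, 0, 0.028, 0, 0, 0]]

```text
time_s: 5.82
position: [0.551, 0.028, 0.1346]
tcp_rot: [0.139, 0.99, -0.0, -0.0]
wrist_force: [1.4, 0.4, -0.6]
grip_width: 0.022
```

Request:
carry_out:
  steps:
    - [[0, 0, 0.001, 0, 0, 0], [0, 0, 0.002, 0, 0, 0], [0, 0, 0.002, 0, 0, 0]]

```text
time_s: 6.2
position: [0.551, 0.0279, 0.1327]
tcp_rot: [0.139, 0.99, -0.0, 0.0]
wrist_force: [0.5, -0.5, -0.1]
grip_width: 0.0221
```

Request:
carry_out:
  steps:
    - [[0, 0, 0.001, 0, 0, 0], [0, 0, 0.002, 0, 0, 0], [0, 0, 0.002, 0, 0, 0]]

```text
time_s: 6.58
position: [0.5509, 0.028, 0.1306]
tcp_rot: [0.139, 0.99, -0.0, -0.0]
wrist_force: [-0.1, 0.3, 0.2]
grip_width: 0.0218
```

Request:
carry_out:
  steps:
    - [[0, 0, 0.001, 0, 0, 0], [0, 0, 0.002, 0, 0, 0], [0, 0, 0.002, 0, 0, 0]]

```text
time_s: 6.95
position: [0.5509, 0.028, 0.1285]
tcp_rot: [0.139, 0.99, -0.0, -0.0]
wrist_force: [-0.1, -0.9, 0.2]
grip_width: 0.0222
```

Request:
carry_out:
  steps:
    - [[0, 0, 0.001, 0, 0, 0], [0, 0, 0.0015, 0, 0, 0], [0, 0, 0.0015, 0, 0, 0]]

```text
time_s: 7.32
position: [0.551, 0.028, 0.1271]
tcp_rot: [0.139, 0.99, -0.0, -0.0]
wrist_force: [-0.2, -0.0, 1.3]
grip_width: 0.0222
```

Request:
carry_out:
  steps:
    - [[0, 0, 0.001, 0, 0, 0], [0, 0, 0.0015, 0, 0, 0], [0, 0, 0.0015, 0, 0, 0]]

```text
time_s: 7.7
position: [0.551, 0.028, 0.1256]
tcp_rot: [0.139, 0.99, -0.0, -0.0]
wrist_force: [0.9, -0.4, 0.1]
grip_width: 0.0221
```

Request:
carry_out:
  steps:
    - [[0, 0, 0.001, 0, 0, 0], [0, 0, 0.0015, 0, 0, 0], [0, 0, 0.0015, 0, 0, 0]]

```text
time_s: 8.07
position: [0.551, 0.0279, 0.1241]
tcp_rot: [0.139, 0.99, -0.0, -0.0]
wrist_force: [-0.7, -0.2, 0.5]
grip_width: 0.0222
```

Run:
```python
from h import *
s,_=show()
p=optics.grab_frame('wrist');cv2.imwrite('pics/w3.png',cv2.resize(p['pixels'][100:330,120:400,::-1],(784,644))[:600])
K=p['camera_matrix'];E=p['extrinsics'];d=p['depth'];v,u=np.mgrid[:384,:512]
P=np.stack([(u-K[0,2])/K[0,0]*d,(v-K[1,2])/K[1,1]*d,d],-1)@E[:3,:3].T+E[:3,3]
# in view w2 tip heights relative to TCP
q=dict(np.load('w2.npz'));E=q['extrinsics'];d=q['depth'];P2=np.stack([(u-K[0,2])/K[0,0]*d,(v-K[1,2])/K[1,1]*d,d],-1)@E[:3,:3].T+E[:3,3]
for x in (226,228,283,286):
  print(x,[tuple(np.round(P2[y,x],4)) for y in range(232,262,4)])
print('now')
for x in (226,228,283,286):
  print(x,[tuple(np.round(P[y,x],4)) for y in range(200,262,6)])
print([arm.state()['wrist_force'][2] for _ in range(1)])
```

```text
t 8.075 pos [0.551  0.0279 0.1241] q [-0.0643  0.3674 -0.1509  1.0526 -0.0001  0.2145] F [-0.6872 -0.2137  0.4624] T [-0.0059 -0.0255 -0.0354] w 0.022247797717070368
toolx yaw 164.02464755399666 z [-0.0001 -0.0001 -1.    ]
226 [(np.float64(0.5604), np.float64(0.0024), np.float64(0.1327)), (np.float64(0.5635), np.float64(0.0014), np.float64(0.1327)), (np.float64(0.5367), np.float64(0.0161), np.float64(0.1943)), (np.float64(0.5365), np.float64(0.0166), np.float64(0.1993)), (np.float64(0.5367), np.float64(0.0169), np.float64(0.2029)), (np.float64(0.5372), np.float64(0.017), np.float64(0.2059)), (np.float64(0.5368), np.float64(0.0176), np.float64(0.2104)), (np.float64(0.5375), np.float64(0.0176), np.float64(0.2127))]
228 [(np.float64(0.5615), np.float64(0.0034), np.float64(0.1313)), (np.float64(0.5643), np.float64(0.0026), np.float64(0.1319)), (np.float64(0.5372), np.float64(0.0169), np.float64(0.194)), (np.float64(0.5373), np.float64(0.0173), np.float64(0.1981)), (np.float64(0.5367), np.float64(0.018), np.float64(0.2034)), (np.float64(0.5374), np.float64(0.018), np.float64(0.2061)), (np
[... 3190 characters left out ...]
64(0.5319), np.float64(0.0509), np.float64(0.1329)), (np.float64(0.5357), np.float64(0.05), np.float64(0.1323)), (np.float64(0.5397), np.float64(0.0491), np.float64(0.1312)), (np.float64(0.5426), np.float64(0.0482), np.float64(0.1329)), (np.float64(0.547), np.float64(0.0472), np.float64(0.1314)), (np.float64(0.5502), np.float64(0.0463), np.float64(0.1327)), (np.float64(0.554), np.float64(0.0453), np.float64(0.1326)), (np.float64(0.5444), np.float64(0.0454), np.float64(0.157)), (np.float64(0.5442), np.float64(0.0448), np.float64(0.1631)), (np.float64(0.5443), np.float64(0.0443), np.float64(0.1681)), (np.float64(0.544), np.float64(0.0438), np.float64(0.1736))]
[np.float64(-1.1509837727462902)]
```

View pics/w3.png

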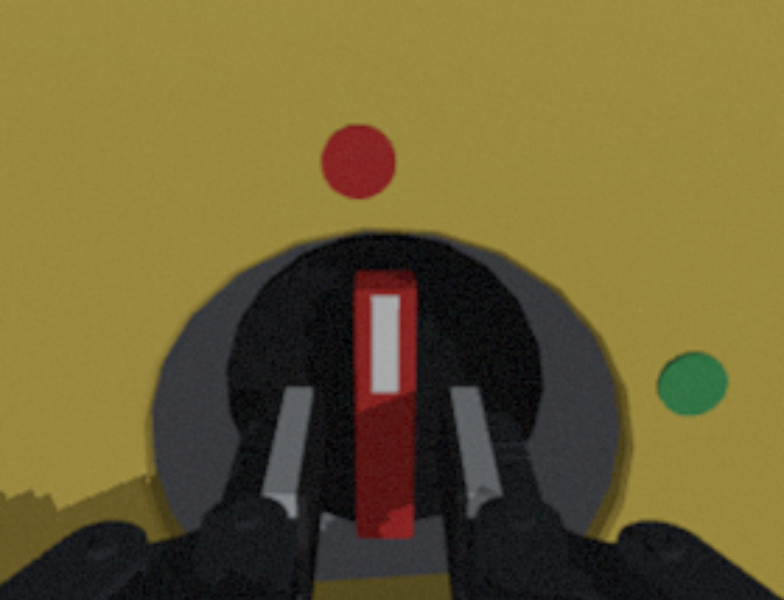

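Run:
```python
from h import *
s,Rm=show()
for nm in ['wrist','scene']:
    p=optics.grab_frame(nm)
    K=p['camera_matrix'];E=p['extrinsics'];d=p['depth'];v,u=np.mgrid[:384,:512]
    P=np.stack([(u-K[0,2])/K[0,0]*d,(v-K[1,2])/K[1,1]*d,d],-1)@E[:3,:3].T+E[:3,3]
    T=(P-s['position'])@Rm  # tool coords
    m=(d>0)&(np.hypot(T[...,0],T[...,1])<.09)&(P[...,2]>.165)
    h=-T[...,2]
    print(nm,'height above TCP: min/max y, min/max x')
    for a in np.arange(.024,.16,.008):
        k=m&(h>=a)&(h<a+.008)
        if nm=='wrist': k=(d>0)&(np.hypot(T[...,0],T[...,1])<.09)&(h>=a)&(h<a+.008)&(p['pixels'].max(2)<150)&~((abs(P[...,2]-.1595)<.004))
        if k.sum()>3: print(round(a,3),k.sum(),np.percentile(T[k][:,1],[1,99])*1000,np.percentile(T[k][:,0],[1,99])*1000)
    if nm=='scene': cv2.imwrite('pics/s3.png',cv2.resize(p['pixels'][90:250,170:350,::-1],(720,600),interpolation=cv2.INTER_CUBIC))
```

```text
t 8.125 pos [0.551  0.028  0.1241] q [-0.0643  0.3674 -0.1508  1.0527 -0.0001  0.2145] F [ 0.187  -0.4766 -1.151 ] T [-0.0617  0.0341  0.0022] w 0.022092045515272198
toolx yaw 164.02605538862215 z [-0.0001 -0.0001 -1.    ]
wrist height above TCP: min/max y, min/max x
0.024 511 [-43.6411  44.0378] [-45.2015  15.0745]
0.032 40 [-24.9747  23.9431] [-0.8656 11.608 ]
0.04 607 [-24.844   23.9605] [-9.2075 11.6556]
0.048 708 [-24.7706  23.9027] [-9.4129 11.8064]
0.056 865 [-20.7988  20.2478] [-10.4259  12.1041]
0.064 1408 [-40.5087  38.5156] [-8.2386 14.0937]
0.072 4018 [-44.9827  44.1362] [-10.8395  13.9088]
0.08 4770 [-48.1081  47.3465] [-11.3108  12.9853]
0.088 4491 [-52.7143  51.8748] [-10.9527  17.8323]
0.096 7166 [-56.6377  55.782 ] [-2.4404 17.9056]
0.104 6451 [-59.9888  59.2137] [ 6.9954 18.0992]
0.112 693 [-20.6715  19.8713] [16.2221 18.8295]
scene height above TCP: min/max y, min/max x
0.04 19 [-24.3754  23.2539] [-13.463   -0.2289]
0.048 21 [-24.1376  22.8433] [-12.8525   2.4332]
0.056 20 [-23.8163  23.2718] [-14.0176   3.2812]
0.064 31 [-32.287   28.9536] [-15.716    3.5233]
0.072 58 [-44.6867  41.1411] [-16.4682  10.7248]
0.08 55 [-48.8707  45.8708] [-16.3512   9.7203]
0.088 54 [-52.3709  48.8022] [-19.5653  14.2581]
0.096 55 [-56.2378  53.3757] [-19.2859   5.8341]
0.104 61 [-60.2665  56.0349] [-20.7583  -5.3093]
0.112 91 [-62.3681  61.3383] [-20.5462  -0.5686]
0.12 115 [-64.625   62.4043] [-21.8113  10.9069]
0.128 83 [-46.8988  45.0668] [-22.1698   6.454 ]
0.136 55 [-41.6413  38.6997] [-14.1585   5.1615]
0.144 11 [-36.3092  35.6187] [-19.6052  -6.1245]
0.152 45 [-34.6045  35.0631] [-39.0818  -3.8261]
```

View pics/s3.png

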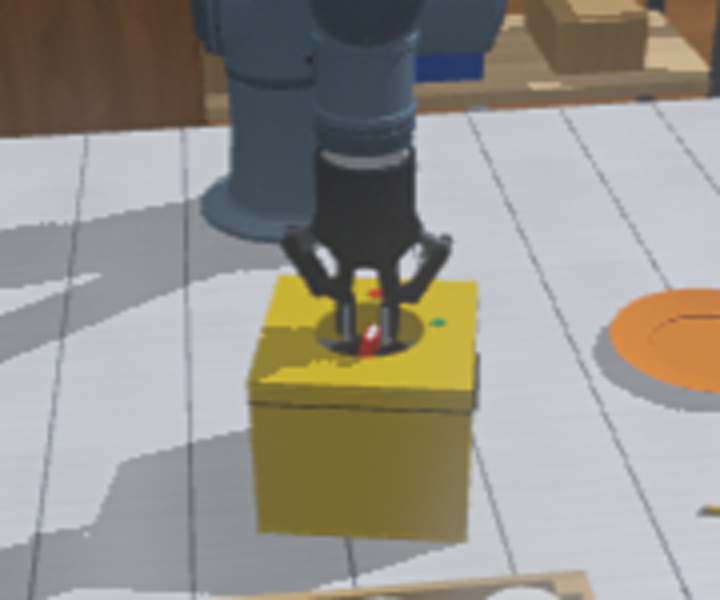

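The scene view shows the fingers in the opening straddling the bar. The tips still stand about 20 mm above the plate, because the pad ends project about 27 mm above the reported TCP. The knuckles widen about 65 mm above the TCP, so I'll narrow the gap to keep them clear of the rim.

Request:
carry_out:
  steps:
    - [[0, 0, 0, 0, 0, 0], [0, 0, 0, 0, 0, 0], [0, 0, 0, 0, 0, 0], [0, 0, 0.002, 0, 0, 0], [0, 0, 0.004, 0, 0, 0], [0, 0, 0.006, 0, 0, 0], [0, 0, 0.006, 0, 0, 0]]
  hand: 0.8

```text
time_s: 9.1
position: [0.5508, 0.028, 0.1179]
tcp_rot: [0.139, 0.99, -0.0, -0.0]
wrist_force: [1.0, 0.0, 0.1]
grip_width: 0.0174
```

```bash
cat > look.py <<'E'
from h import *
import sys
def look(name=None,n=3):
    f=[]
    for i in range(n):
        p=optics.grab_frame('wrist');s=arm.state();f.append(np.r_[s['wrist_force'],s['wrist_torque']])
    Rm=R.from_quat(s['tcp_rot']).as_matrix()
    K=p['camera_matrix'];E=p['extrinsics'];d=p['depth'];v,u=np.mgrid[:384,:512]
    P=np.stack([(u-K[0,2])/K[0,0]*d,(v-K[1,2])/K[1,1]*d,d],-1)@E[:3,:3].T+E[:3,3]
    rr=np.hypot(P[...,0]-.551,P[...,1]-.028)
    hsv=cv2.cvtColor(p['pixels'],cv2.COLOR_RGB2HSV).astype(int)
    g=(d>0)&(rr>.05)&(rr<.075)&(hsv[...,0]>20)&(hsv[...,0]<33)&(hsv[...,1]>150)
    zg=np.median(P[g][:,2])
    red=(d>0)&(rr<.034)&((hsv[...,0]<8)|(hsv[...,0]>172))&(hsv[...,1]>120)&(hsv[...,2]>30)&(abs(P[...,2]-.1446)<.004)
    red|=(rr<.034)&(hsv[...,1]<60)&(hsv[...,2]>130)&(abs(P[...,2]-.1446)<.003)
    b=P[red][:,:2]
    ang=None
    if len(b)>30:
        w,V=np.linalg.eigh(np.cov(b.T));ang=np.degrees(np.arctan2(V[1,1],V[0,1]))%180
    pl=(d>0)&(rr<.030)&(p['pixels'].max(2)<70)&(P[...,2]<.139)&(P[...,2]>.112)
    zp=P[pl][:,2]
    T=(P-s['position'])@Rm;h=-T[...,2]
    fg=(d>0)&(abs(T[...,0])<.013)&(abs(T[...,1])<.02)&(abs(T[...,1])>.0068)&(P[...,2]>.134)&(P[...,2]<.19)
    tipz=np.percentile(h[fg],1) if fg.any() else None
    print('t',s['time_s'],'pos',s['position'],'w',round(s['grip_width'],4),'F',np.mean(f,0),'\n guard',zg,'plate',np.median(zp) if len(zp) else None,len(zp),'bar ang',ang,'knob',None if ang is None else np.radians(168.4-ang),len(b),'tip h',tipz,'q6',s['joint_positions'][5])
    if name: cv2.imwrite('pics/'+name+'.png',cv2.resize(p['pixels'][100:330,120:400,::-1],(784,644))[:600])
    if s['time_s']>0 and len(sys.argv)>9: pass
    k=(d>0)&(np.hypot(T[...,0],T[...,1])<.09)&(p['pixels'].max(2)<150)
    for a in (.056,.06,.064,.068,.072): 
        kk=k&(h>=a)&(h<a+.004)&(P[...,2]>.162)
        if kk.sum()>5: print('  prof',a,kk.sum(),np.percentile(T[kk][:,1],[1,99])*1000)
E
python3 -c "
from look import *
look('w4')"
```

```text
t 9.25 pos [0.551  0.028  0.1182] w 0.0172 F [-0.0631  0.2613  0.3403 -0.0111  0.0141  0.0056] 
 guard 0.15940532459103227 plate 0.13175195755597716 3637 bar ang 163.86206229119892 knob 0.07920195426898653 2055 tip h 0.028799085087909855 q6 0.21453359401775776
  prof 0.056 223 [-21.4787  20.6478]
  prof 0.06 602 [-18.5915  17.5695]
  prof 0.064 441 [-29.5384  28.714 ]
  prof 0.068 1045 [-38.6452  37.8187]
  prof 0.072 1225 [-41.5724  40.5133]
```

View pics/w4.png

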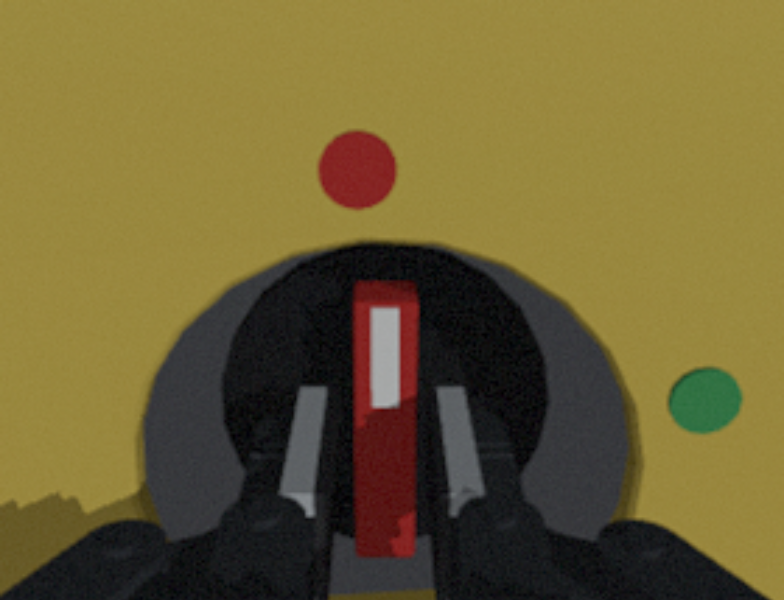

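The fingers still straddle the bar, which is centred at x 385, and the plate is at rest at z 0.1318. I'll continue down.

Request:
carry_out:
  steps:
    - [[0, 0, 0.002, 0, 0, 0], [0, 0, 0.004, 0, 0, 0], [0, 0, 0.006, 0, 0, 0], [0, 0, 0.008, 0, 0, 0], [0, 0, 0.008, 0, 0, 0]]

```text
time_s: 9.88
position: [0.5508, 0.028, 0.1099]
tcp_rot: [0.139, 0.99, -0.0, -0.0]
wrist_force: [-0.4, -0.5, 0.5]
grip_width: 0.017
```

```bash
python3 -c "
from look import *
look('w5')"
```

```text
t 10.025 pos [0.5511 0.0279 0.1102] w 0.0172 F [ 0.2062 -0.1749  0.3022 -0.0554 -0.0041 -0.0046] 
 guard 0.1594073143152368 plate 0.13179159002388263 3545 bar ang 164.1255450015084 knob 0.07460331345200753 2232 tip h 0.029021520708078 q6 0.214538681257888
  prof 0.056 237 [-21.5215  21.0372]
  prof 0.06 608 [-18.8055  17.5428]
  prof 0.064 433 [-29.8704  29.0552]
  prof 0.068 1048 [-38.5534  37.5076]
  prof 0.072 1241 [-41.7754  40.4877]
```

Request:
carry_out:
  steps:
    - [[0, 0, 0.002, 0, 0, 0], [0, 0, 0.004, 0, 0, 0], [0, 0, 0.004, 0, 0, 0]]

```text
time_s: 10.4
position: [0.5512, 0.028, 0.1064]
tcp_rot: [0.139, 0.99, -0.0, 0.0]
wrist_force: [-0.4, -0.6, 2.0]
grip_width: 0.0173
```

Request:
carry_out:
  steps:
    - [[0, 0, 0.001, 0, 0, 0], [0, 0, 0.002, 0, 0, 0], [0, 0, 0.002, 0, 0, 0]]

```text
time_s: 10.78
position: [0.5513, 0.0279, 0.1044]
tcp_rot: [0.139, 0.99, -0.0, 0.0]
wrist_force: [-0.1, 0.1, 4.0]
grip_width: 0.017
```

```bash
python3 -c "
from look import *
look('w6')"
```

```text
t 10.925 pos [0.5513 0.0279 0.1043] w 0.0168 F [-0.2307 -0.0021  4.3318 -0.0093  0.0616  0.0101] 
 guard 0.1594209881714287 plate 0.12814353232194545 3763 bar ang 164.08386889227654 knob 0.0753306987775245 2402 tip h 0.03078171056674327 q6 0.21455138551009934
  prof 0.056 155 [-15.472  30.351]
  prof 0.06 592 [-18.0231  16.4341]
  prof 0.064 445 [-29.5749  28.8299]
  prof 0.068 1023 [-38.4901  37.2429]
  prof 0.072 1237 [-41.3472  40.6555]
```

View pics/w6.png

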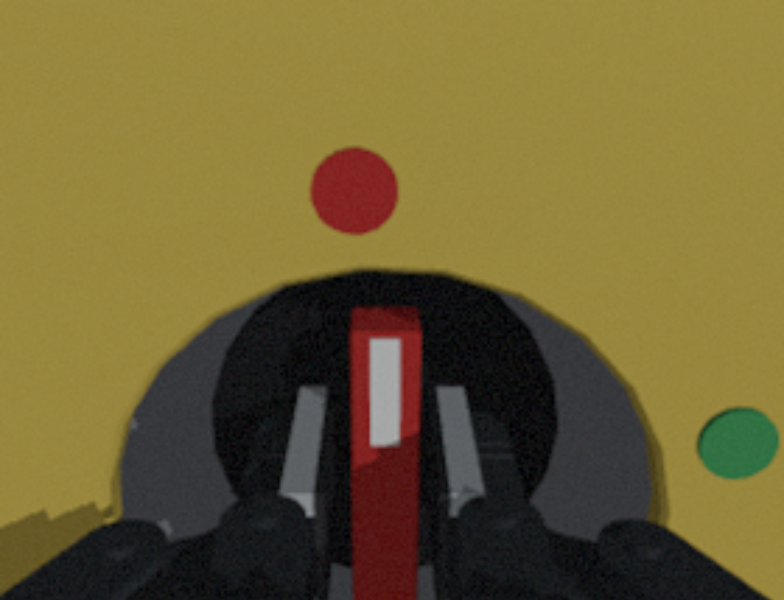

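Contact: the plate reads 3.6 mm down at about 4.3 N, which matches the spring law. The bar is still free between the pads. I'll press 3.8 mm more, to about 7.4 mm.

Request:
carry_out:
  steps:
    - [[0, 0, 0.001, 0, 0, 0], [0, 0, 0.002, 0, 0, 0], [0, 0, 0.003, 0, 0, 0], [0, 0, 0.0038, 0, 0, 0], [0, 0, 0.0038, 0, 0, 0]]

```text
time_s: 11.55
position: [0.5513, 0.0279, 0.1007]
tcp_rot: [0.139, 0.99, -0.0, 0.0]
wrist_force: [-0.6, 0.2, 7.7]
grip_width: 0.0171
```

```bash
python3 -c "
from look import *
look('w7')"
```

```text
t 11.7 pos [0.5513 0.0279 0.1008] w 0.0173 F [-1.108  -0.1299  6.539   0.0144  0.1541 -0.0197] 
 guard 0.15941008793652325 plate 0.1245596984119177 3946 bar ang 164.27897663591074 knob 0.07192542625497078 2494 tip h 0.03396974747707728 q6 0.2145352982861988
  prof 0.06 339 [-19.7439  22.4428]
  prof 0.064 429 [-29.9312  28.6288]
  prof 0.068 1036 [-38.4213  37.6398]
  prof 0.072 1249 [-41.671   40.7114]
```

Request:
carry_out:
  steps:
    - [[0, 0, 0.0003, 0, 0, 0.05], [0, 0, 0.0003, 0, 0, 0.1], [0, 0, 0.0003, 0, 0, 0.15], [0, 0, 0.0003, 0, 0, 0.2], [0, 0, 0.0003, 0, 0, 0.24], [0, 0, 0.0003, 0, 0, 0.24]]

```text
time_s: 12.45
position: [0.5516, 0.0284, 0.1006]
tcp_rot: [0.256, 0.967, 0.0, 0.001]
wrist_force: [-0.4, 1.4, 7.2]
grip_width: 0.0173
```

```bash
python3 -c "
from look import *
look('w8')"
```

```text
t 12.6 pos [0.5516 0.0284 0.1007] w 0.0168 F [-0.5185  0.9553  6.5168  0.2149  0.0785  0.096 ] 
 guard 0.15940585432132462 plate 0.12442010305622406 3923 bar ang 162.65101327504473 knob 0.10033874700391517 2486 tip h 0.03414406196164535 q6 0.4543312806530998
  prof 0.06 285 [-19.4011  43.1329]
  prof 0.064 453 [-30.265   28.7832]
  prof 0.068 1038 [-38.7939  37.8035]
  prof 0.072 1232 [-41.848  40.558]
```

View pics/w8.png

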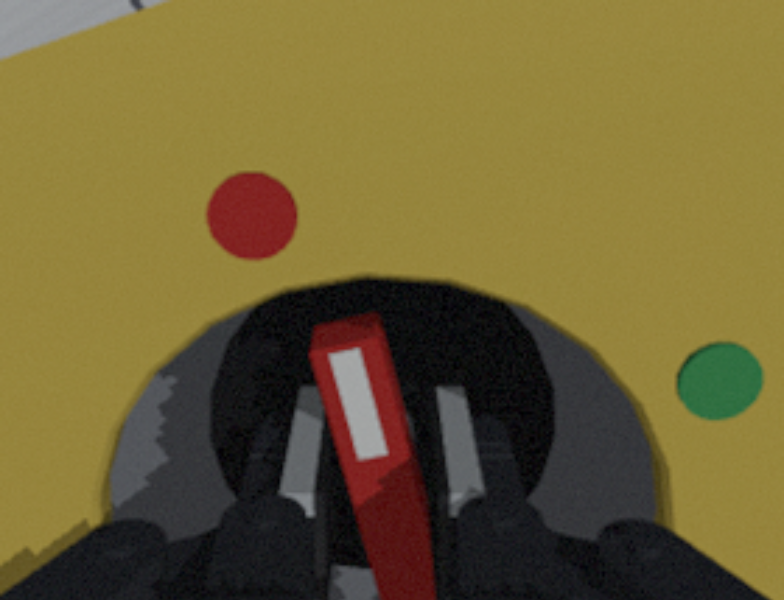

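The pads now bear on the bar at about 0.1 N m, which is just friction. The plate is 7.4 mm down. I'll turn a little further and check for blocking.

Request:
carry_out:
  steps:
    - [[0, 0, 0.0004, 0, 0, 0.02], [0, 0, 0.0004, 0, 0, 0.05], [0, 0, 0.0004, 0, 0, 0.08], [0, 0, 0.0004, 0, 0, 0.08]]

```text
time_s: 13.1
position: [0.5516, 0.0284, 0.1005]
tcp_rot: [0.295, 0.956, 0.001, 0.001]
wrist_force: [-1.3, 1.7, 8.1]
grip_width: 0.0171
```

```bash
python3 -c "
from look import *
look('w9')"
```

```text
t 13.25 pos [0.5517 0.0284 0.1005] w 0.0172 F [-1.0213  1.7145  8.4732  0.2323  0.2243  0.1089] 
 guard 0.1593939969142055 plate 0.12437437713736212 3948 bar ang 158.27245271109862 knob 0.1767590453427545 2488 tip h 0.0344630639537624 q6 0.5342931650140655
  prof 0.06 248 [-24.2885  46.7961]
  prof 0.064 434 [-29.9688  29.1544]
  prof 0.068 1037 [-38.3892  37.6034]
  prof 0.072 1229 [-41.7858  40.4752]
```

The knob follows freely (0.18 rad, torque still about 0.1 N m). I'll turn on past half-way.

Request:
carry_out:
  steps:
    - [[0, 0, 0, 0, 0, 0.06], [0, 0, 0, 0, 0, 0.13], [0, 0, 0, 0, 0, 0.2], [0, 0, 0, 0, 0, 0.27], [0, 0, 0, 0, 0, 0.34], [0, 0, 0, 0, 0, 0.41], [0, 0, 0, 0, 0, 0.48], [0, 0, 0, 0, 0, 0.55], [0, 0, 0, 0, 0, 0.55]]

```text
time_s: 14.38
position: [0.5517, 0.0285, 0.1005]
tcp_rot: [0.543, 0.84, 0.001, 0.0]
wrist_force: [-0.5, 1.8, 8.5]
grip_width: 0.0169
```

```bash
python3 -c "
from look import *
look('w10')"
```

```text
t 14.525 pos [0.5518 0.0285 0.1006] w 0.017 F [-1.2489  1.5948  8.7955  0.2876  0.1627  0.0119] 
 guard 0.15936300945684267 plate 0.12431425462604027 3876 bar ang 126.4523884906519 knob 0.7321239341855926 2503 tip h 0.03436738144113531 q6 1.0844909064008597
  prof 0.06 244 [-44.6522  23.2783]
  prof 0.064 451 [-29.9398  29.2795]
  prof 0.068 1032 [-38.0228  37.6167]
  prof 0.072 1232 [-41.5022  40.5595]
```

Knob at 0.73 rad, plate still 7.5 mm down. I'll turn about 0.56 rad more, to about 1.29, just short of the stop.

Request:
carry_out:
  steps:
    - [[0, 0, 0, 0, 0, 0.06], [0, 0, 0, 0, 0, 0.13], [0, 0, 0, 0, 0, 0.2], [0, 0, 0, 0, 0, 0.27], [0, 0, 0, 0, 0, 0.34], [0, 0, 0, 0, 0, 0.41], [0, 0, 0, 0, 0, 0.48], [0, 0, 0, 0, 0, 0.53], [0, 0, 0, 0, 0, 0.56], [0, 0, 0, 0, 0, 0.56]]

```text
time_s: 15.78
position: [0.5518, 0.0285, 0.1005]
tcp_rot: [0.754, 0.657, 0.001, 0.0]
wrist_force: [-0.7, 1.0, 8.1]
grip_width: 0.0174
```

```bash
python3 -c "
from look import *
look('w11')"
```

```text
t 15.925 pos [0.5519 0.0285 0.1006] w 0.0171 F [-0.3579  1.9725  8.2022  0.3002  0.1183  0.0725] 
 guard 0.15935145262138972 plate 0.12425899807330634 3843 bar ang 94.62400742968879 knob 1.287633979278805 2500 tip h 0.03415034160170309 q6 1.6442828711651987
  prof 0.06 212 [-19.3395  20.638 ]
  prof 0.064 446 [-29.896   29.0386]
  prof 0.068 1052 [-38.4481  38.0948]
  prof 0.072 1242 [-41.4841  40.9962]
```

View pics/w11.png

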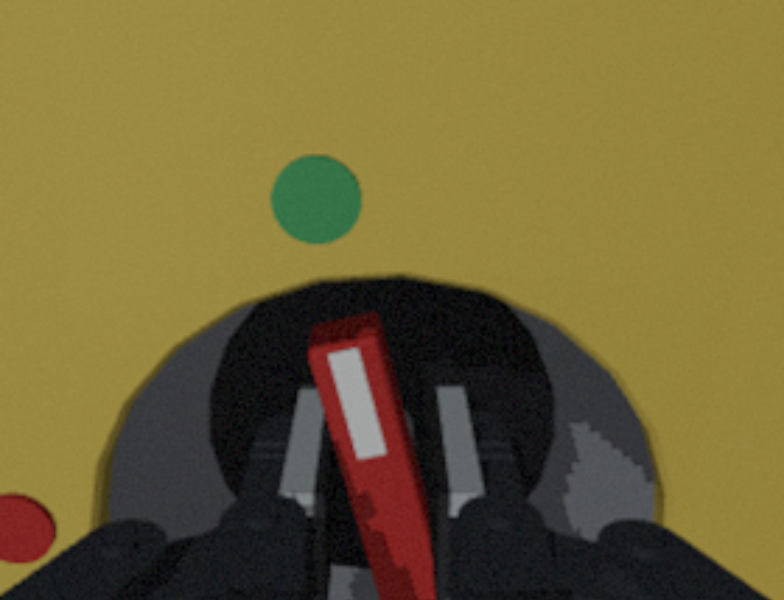

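The pointer is nearly at the green dot (317,198), at 1.288 rad. I'll nudge it to the stop, back the pads off the bar by 0.2 rad, then rise.

Request:
carry_out:
  steps:
    - [[0, 0, 0, 0, 0, 0.02], [0, 0, 0, 0, 0, 0.04], [0, 0, 0, 0, 0, 0.05], [0, 0, 0, 0, 0, 0.05]]

```text
time_s: 16.42
position: [0.5518, 0.0285, 0.1005]
tcp_rot: [0.77, 0.638, 0.001, 0.0]
wrist_force: [-1.1, 2.4, 7.8]
grip_width: 0.0175
```

```bash
python3 -c "
from look import *
look('w12')"
```

```text
t 16.575 pos [0.5519 0.0285 0.1006] w 0.0169 F [-0.3308  1.1447  8.6788  0.3202  0.1719  0.1577] 
 guard 0.15933159454176182 plate 0.12428352064231445 3848 bar ang 91.87573940457904 knob 1.3356003050442522 2502 tip h 0.034501147652707655 q6 1.694182747404919
  prof 0.06 217 [-19.3323  18.9555]
  prof 0.064 451 [-29.8725  29.4476]
  prof 0.068 1058 [-38.8737  38.2175]
  prof 0.072 1240 [-41.4527  40.7951]
```

Request:
carry_out:
  steps:
    - [[0, 0, 0, 0, 0, -0.07], [0, 0, 0, 0, 0, -0.14], [0, 0, 0, 0, 0, -0.21], [0, 0, 0, 0, 0, -0.21], [0, 0, -0.003, 0, 0, -0.21], [0, 0, -0.006, 0, 0, -0.21], [0, 0, -0.009, 0, 0, -0.21], [0, 0, -0.012, 0, 0, -0.21], [0, 0, -0.012, 0, 0, -0.21]]

```text
time_s: 17.7
position: [0.5503, 0.0279, 0.1112]
tcp_rot: [0.699, 0.715, -0.001, -0.0]
wrist_force: [-0.6, -0.7, 0.4]
grip_width: 0.0167
```

```bash
python3 -c "
from look import *
look('w13')"
```

```text
t 17.85 pos [0.5505 0.0279 0.1112] w 0.0173 F [ 0.1516  0.0806 -0.3839 -0.0054 -0.0064 -0.0179] 
 guard 0.15935831662369868 plate 0.13167999508044462 3581 bar ang 92.91350811842254 knob 1.3174878241134962 2229 tip h 0.028942765250418084 q6 1.4845362215814748
  prof 0.056 245 [-21.5622  14.6076]
  prof 0.06 587 [-18.7933  18.1124]
  prof 0.064 453 [-29.9073  29.3208]
  prof 0.068 1056 [-38.2102  37.7171]
  prof 0.072 1270 [-41.5716  40.7755]
```

View pics/w13.png

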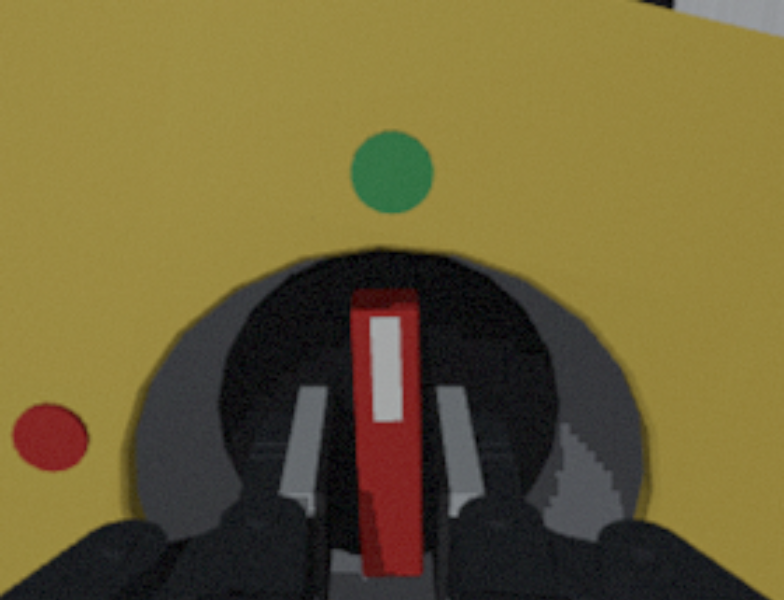

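The plate has sprung back to z 0.1317, and the pointer (385,370) points at the green dot (392,172). The bar stands free and centred between the pads, so I'll withdraw straight up.

Request:
carry_out:
  steps:
    - [[0, 0, -0.01, 0, 0, 0], [0, 0, -0.025, 0, 0, 0], [0, 0, -0.05, 0, 0, 0], [0, 0, -0.09, 0, 0, 0], [0, 0, -0.13, 0, 0, 0], [0, 0, -0.15, 0, 0, 0], [0, 0, -0.15, 0, 0, 0], [0, 0, -0.15, 0, 0, 0]]

```text
time_s: 18.85
position: [0.5508, 0.028, 0.2612]
tcp_rot: [0.699, 0.715, -0.0, -0.0]
wrist_force: [0.4, 0.1, 0.0]
grip_width: 0.0168
```

Run:
```python
from look import *
look()
p=optics.grab_frame('wrist');save(p,'w14')
p=optics.grab_frame('top');save(p,'top14')
for l in ['gourd','jar','tin','cup','plate','bombilla']:
    print(l,[(r['score'],np.array(r['location'])) for r in spotter.tip_of(p,l)][:1])
```

```text
t 19.0 pos [0.5502 0.028  0.2604] w 0.0171 F [-0.0837  0.2885 -0.0952 -0.0196  0.0386  0.0157] 
 guard 0.15926444097712833 plate 0.1316142740036687 1903 bar ang 92.92126189274198 knob 1.3173524952221654 651 tip h -0.12414621195608753 q6 1.4845519997780716
  prof 0.056 239 [-19.3216  16.9406]
  prof 0.06 594 [-18.378   17.8033]
  prof 0.064 447 [-29.5979  29.1304]
  prof 0.068 1042 [-38.3005  37.5752]
  prof 0.072 1243 [-41.6184  40.8884]
gourd [(0.62, array([ 0.3824, -0.4054,  0.0005]))]
jar [(0.56, array([ 0.587 , -0.3928,  0.0014]))]
tin [(0.86, array([ 0.5092, -0.5417,  0.0045]))]
cup [(0.88, array([ 0.55  ,  0.5529, -0.0016]))]
plate [(0.73, array([0.3905, 0.3852, 0.0031]))]
bombilla [(0.46, array([0.6645, 0.3865, 0.0017]))]
```

View pics/w14.png

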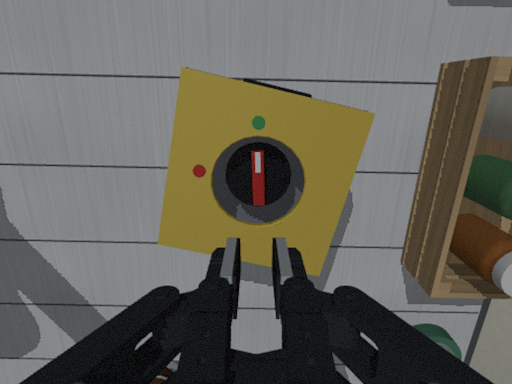

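The hand is clear. The pointer at (258,160) faces the green dot at (258,122) and the plate is up, so I'm handing in.

```bash
python3 -c "
from station import workorder
print(workorder.job_done())"
```

```text
the job is handed in; nothing more can be done
None
```

The caddy is unlocked and I have handed in the job. I straddled the bar with the fingers 17 mm apart and pressed the plate about 7.5 mm down (7 to 9 N). I then turned the knob clockwise from 0.075 rad to about 1.33 rad, freed the pads, let the plate rise and withdrew. It took about 19 s of the 51 s allowed.

- **Knob:** it reads about 1.32 rad, with the pointer at the green dot, just short of the 1.35 stop.
- **Plate:** its face is back at z 0.1316, against 0.1318 at rest.
- **Hand:** it is about 75 mm above the guard, touching nothing, with wrist force near 0 N.
- **Other things:** the top-camera networks place all six within 7 mm of their first readings. The bombilla differs most, at 6.7 mm and with a low score (0.46).

Two things disagreed with the text or the networks:

- **Fingertip height:** when they met the plate, the tips stood about 24 mm behind the reported TCP, more than the text suggests. I set the plate depth from contact force and camera depth instead.
- **Missing detections:** the networks found neither the opening nor the lock in the wrist view. I measured both there from depth and colour, and they matched the networks' scene and top readings to within 5 mm.

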